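# Pin the sample carousel to its dock

## Robot

A 7-joint arm with a two-finger parallel gripper is mounted at the origin on the work surface. World frame = base frame: x ahead of the robot, y to its left, z up, the work surface at z = 0. Lengths are in m, angles in rad, forces in N, time in s.
With the tool pointing down it reaches from about 0.4 to 0.85 m from the base axis. Payload 4.5 kg.
Tool frame: the origin (TCP) lies at the centre of the arm's flange, where the gripper is bolted on; the fingertips stand 166 mm ahead of it and the grasp point (between the pads) lies 147 mm ahead of it (r.grip_depth is the distance from the TCP to the grasp point, in m); z points along the fingers, y is the line along which they close (so a half turn about z gives the same grasp; the last joint's range is limited). The gripper opens to 88 mm and grips with 3 to 60 N. Pads are 18 mm wide; open, the fingers measure 123 mm over their backs; the gripper's body (75 mm by 187 mm) begins 45 mm behind the grasp point.
Start: joints at [-1.16, 0.689, -0.195, 1.565, 0.157, 0.902, -0.215], TCP at [0.23, 0.581, 0.405] pointing down, gripper open.
Joint ranges: [-3.01, 3.01], [-0.46, 2.08], [-1.47, 1.51], [0.13, 2.56], [-1, 4.14], [0.04, 2.09], [-2.66, 2.66]. Speed limits (rad/s): [2.57, 2.57, 3.14, 3.14, 3.14, 3.14, 3.14].

## Interface

Orientations are given as a unit quaternion [x, y, z, w].
In Python, from plant import status, cams, r, finder gives the robot as it stands.
- The arm moves only by the tool play_rows, never from a script. Its argument "rows" is a list of rows, each a list of 7 numbers: the opening in per cent of the stroke, from 0 (shut) to 100 (fully open), then the shift along the tool's x, y, z in m, then the turn, a rotation vector about the tool's x, y, z in degrees. A call has 1 to 8 rows; each row shifts and turns the commanded pose from where the row before left it, along the tool's axes as they then stand; what a row does not reach is not made up. A row lasts 1/8 s, in which the tool goes at most 62.5 mm and 10.7 degrees, less where a joint would pass 70% of its speed; a pose out of reach is approached as far as the arm can. A call with a gripper value outside its range is refused whole. The fingers move at their own pace and stop on an object; "grip_force" is the grip in N (left out, the last holds). Time passes only in rows, so rows that do not move let the fingers close. It gives the time, the measured TCP pose, the force, the opening and the grip force at its end, in the units of the state.
- status.get_state(): the state, without advancing time (a new reading comes with each control period).
- cams.snapshot(name): name is "side" or "top" or "wrist"; returns the picture (384x512x3 uint8, red, green, blue); there is no depth.
- cams.camera_params(name): a dict with "vfov" (degrees; the focal length in pixels is half the picture's height over the tangent of half this angle, whatever the lens; pixels are square), "cx", "cy" (the principal point, pixels), "R" (3x3) and "t" (3): a world point X has camera coordinates R X + t; the wrist camera has in their place "tool_from_camera" (4x4, takes a point from camera to tool coordinates, whose origin is the TCP and whose axes are the flange's). Camera axes: x right, y down, z forward; pixel columns grow to the right and rows downward; lengths in m; the calibration is good to about 2 mm. A picture is of the moment at which its call begins: read the wrist's pose just before it. camera_params takes no time and is no camera call.
- r.finish_job(): hands the job in; it is judged then, once.
Trained networks look in the newest picture that a camera, given by its name, has taken for a name from the list of things; names that differ only in an ending like _2 or _b are one class to them, and where a whole thing is asked for, a point or a joint stands for the part that bears it (a point fixed in the world has none). Each returns a list of dicts, best first, with "score" (0 to 1); they miss things now and then, are a little off and sometimes report something else, mostly with a low value. They report only what shows in the picture. A call takes as long as a camera call. They do not tell look-alikes from the thing itself.
- finder.spot_in(camera, label): "at" ([x, y, z] in m, in the coordinates of the camera as it stood for that picture, good to about 4 mm: the middle of the surface that is visible of it).
- finder.regions_of(camera, label): "mask" (384x512 bool, what is visible of it).
The state is a dict: "clock": time; "q": joint angles; "qd": joint speeds; "joint_torque": joint torques, N m; "tool_pos": TCP position; "eef_rot": TCP orientation; "contact_force": force on the tool from outside, world axes, zero at the start; "moment": the same for the moment, N m; "opening": opening from 0.0 (shut) to 1.0 (fully open); "finger_force": force on a finger pad.
Only numpy, scipy, OpenCV 4.12 (cv2) and the standard library are available. Lean on these libraries where they do the work, as an engineer would, in place of code of your own. Each camera call takes 0.05 s, during which the arm holds its last target. There are 200 camera calls.

## Task

Take the long docking pin out of the pin rack and pin the sample carousel to the dock it sits on: push the pin straight down through the hole in the middle of the carousel and on through the dock, keeping hold of it until it is fully home with its flange resting on the carousel, then let go. The two short pins and the empty dock are not needed.

Things in the scene. Friction and masses are not known exactly. Their poses are not given: they have to be found in the camera images.
- pin_center (a point): Centre, half-way up, of the long docking pin (97 mm); z up the pin. Steel shaft 52 mm long, 18 mm thick, lowest 12 mm tapering to an 8 mm foot; flange 40 mm across, 5 mm thick; black ribbed head 24 mm across, 40 mm tall, to hold it by. From this point: foot 48.5 mm below, flange underside 3.5 mm above, head 8.5 to 48.5 mm above. Stands in the rack, maybe leaning a few degrees; its top is 105 mm above the table.
- rack: Fixed aluminium pin rack 44 x 230 x 30 mm, origin under its centre, y along its row of three holes 75 mm apart (row roughly left to right, within 12 degrees). Holes are 22 mm deep. One holds the long pin, in any place, with 30 mm of bare shaft showing; two hold short pins of like shape (22.5 mm shaft, 28 mm head) whose flanges sit on the rack, tops 63 mm above the table.
- carousel_hole (a point): Centre of the upper mouth of the hole in the sample carousel, on its top face, 56 mm above the table; z up. The carousel is a loose black disc 116 mm across, 16 mm thick, 0.25 kg, with twelve small sample wells round a 27 mm through hole. It lies flat on the dock between four stops with about 2 mm of play.
- dock_hole (a point): Centre of the upper mouth of the hole in the dock under the carousel, 40 mm above the table; z up. Fixed blue block 140 x 140 x 40 mm with a 27 mm hole through to the table, under the carousel's hole, and four dark stops 10 mm high. An identical dock without a carousel stands nearby. With the pin home, flange on the carousel, the pin's centre is 12.5 mm above this point.
There are look-alikes about, which are no part of the job. What is shaped like the part that bears pin_center but pink or turquoise is not meant.

How it is judged:
By the outcome, as a careful person would: the job done as asked, in the order asked, and still so for the second after the job is handed in, with the robot touching nothing.
It also fails if it takes over 35 s, if anything falls off the work surface, if the arm or the gripper's body presses on something with over 40 N, if the wrist force passes 120 N, or if a joint passes its speed limit or range.

## Working session

There is one attempt and no reset: what is moved stays moved. The work goes in short steps, Python scripts to look and compute and a tool call to move; the robot and the scene stay as the last step left them, time stands still between calls to the robot, and variables do not carry over. Pictures are saved under pics/ and viewed, at most 10 in all, crops included, and the job is handed in when it is done.

Besides the shell and the picture viewer there is one more tool, called after ">>>" as name([rows], argument=value, ...), one row to a line, values as JSON. play_rows: Moves the arm, as the interface text tells. Its arguments: {"type":"object","properties":{"rows":{"type":"array","items":{"type":"array","items":{"type":"number"}}},"grip_force":{"type":"number"}},"required":["rows"]}

```bash
mkdir -p pics; ls
cat > h.py <<'E'
import numpy as np, cv2
from scipy.spatial.transform import Rotation as Rot
from plant import status, cams, r, finder
def snap(n,f=None):
    s=status.get_state(); im=cams.snapshot(n)
    if f: cv2.imwrite('pics/'+f,im[:,:,::-1])
    return s,im
def cam(n,s=None):
    p=cams.camera_params(n); f=192/np.tan(np.radians(p['vfov'])/2)
    if 'R' in p: R=np.array(p['R']); t=np.array(p['t'])
    else:
        T=np.array(p['tool_from_camera']); Rw=Rot.from_quat(s['eef_rot']).as_matrix()
        W=np.eye(4); W[:3,:3]=Rw; W[:3,3]=s['tool_pos']; C=np.linalg.inv(W@T); R=C[:3,:3]; t=C[:3,3]
    return f,p['cx'],p['cy'],R,t
def proj(c,X):
    f,cx,cy,R,t=c; x=R@np.asarray(X)+t; return np.array([cx+f*x[0]/x[2],cy+f*x[1]/x[2]])
def atz(c,u,v,z):
    f,cx,cy,R,t=c; d=R.T@np.array([(u-cx)/f,(v-cy)/f,1]); o=-R.T@t; return o+d*(z-o[2])/d[2]
def toworld(c,p): return c[3].T@(np.asarray(p)-c[4])
E
python3 - <<'E'
from h import *
s=status.get_state(); print({k:np.round(v,3).tolist() for k,v in s.items()})
ims=[]
for n in ['top','side']:
    s,im=snap(n,n+'0.png'); ims.append(im)
    c=cam(n,s); print(n,{k:np.round(v,3).tolist() for k,v in cams.camera_params(n).items()})
    for l in ['pin_center','rack','carousel_hole','dock_hole']:
        for d in finder.spot_in(n,l): 
            w=toworld(c,d['at']); print(n,l,round(d['score'],2),np.round(w,3),proj(c,w).round())
E
```

```text
pics
{'clock': 0.0, 'q': [-1.16, 0.69, -0.195, 1.566, 0.157, 0.902, -0.215], 'qd': [0.0, -0.001, 0.0, -0.002, 0.001, 0.001, -0.0], 'joint_torque': [-0.0, -52.757, -1.267, -15.343, -0.053, 0.007, 0.0], 'tool_pos': [0.23, 0.581, 0.404], 'eef_rot': [0.187, 0.982, -0.001, -0.0], 'contact_force': [0.174, 0.832, 0.139], 'moment': [0.009, -0.011, -0.0], 'finger_force': 0.0, 'opening': 0.998}
top {'vfov': 57.266, 'cx': 257.65, 'cy': 196.007, 'R': [[-0.015, -1.0, 0.019], [-1.0, 0.015, -0.015], [0.014, -0.019, -1.0]], 't': [-0.004, 0.491, 0.708]}
top pin_center 0.84 [ 0.451 -0.108  0.08 ] [312. 217.]
top pin_center 0.78 [ 0.345 -0.032  0.07 ] [271. 275.]
top pin_center 0.74 [ 0.344 -0.196  0.072] [360. 274.]
top rack 0.58 [ 0.455 -0.098  0.032] [303. 214.]
top carousel_hole 0.8 [ 0.622 -0.131  0.06 ] [321. 125.]
top dock_hole 0.59 [ 0.607 -0.123  0.039] [315. 135.]
side {'vfov': 49.876, 'cx': 252.427, 'cy': 197.481, 'R': [[-0.917, -0.4, 0.01], [-0.243, 0.537, -0.808], [0.318, -0.743, -0.589]], 't': [0.459, 0.179, 0.574]}
side pin_center 0.78 [ 0.449 -0.107  0.075] [302. 171.]
side pin_center 0.72 [ 0.339 -0.195  0.059] [371. 168.]
side pin_center 0.69 [ 0.34  -0.026  0.061] [351. 218.]
side rack 0.86 [ 0.439 -0.022  0.032] [291. 217.]
side carousel_hole 0.59 [ 0.616 -0.118  0.06 ] [224. 156.]
side carousel_hole 0.47 [ 0.45  -0.105  0.073] [302. 173.]
```

Run:
```python
import cv2,numpy as np
a=cv2.imread('pics/top0.png');b=cv2.imread('pics/side0.png')
cv2.imwrite('pics/both0.png',np.vstack([cv2.resize(a[60:330,150:450],None,fx=2.0,fy=2.0)[:540]]))
cv2.imwrite('pics/side_b.png',cv2.resize(b[80:300,140:440],None,fx=2.5,fy=2.5))
```

```text
(no output)
```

View pics/both0.png

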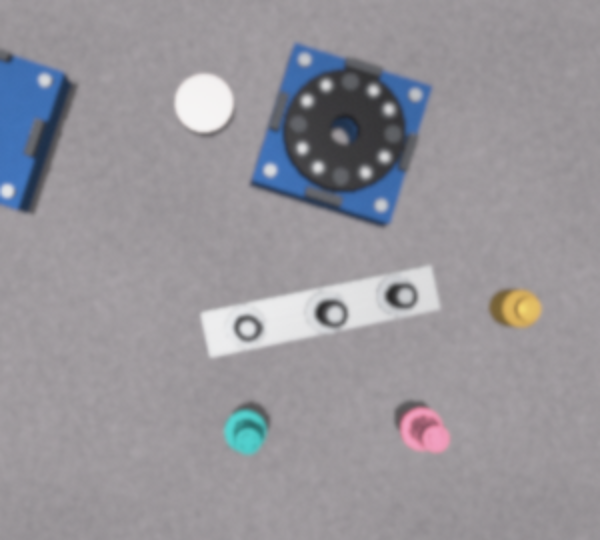

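View pics/side_b.png

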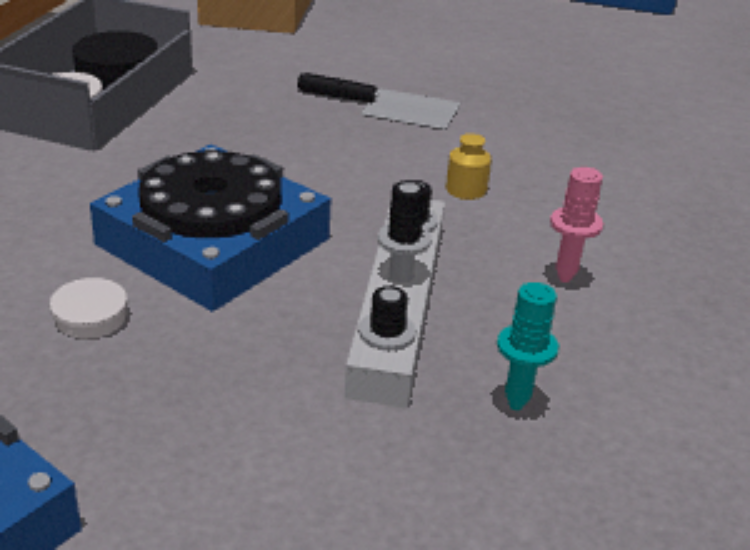

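The long pin is the middle one in the rack: top crop (331,313), side crop (408,210). Its flange stands clear of the rack with a shadow gap below it. The rack neighbours at top crop (247,327) and (402,295) have their flanges on the rack. The turquoise (247,430) and pink (425,430) pins are look-alikes. The carousel hole is at top crop (345,130). I'll move above the pin and confirm with the wrist camera.

```bash
cat >> h.py <<'E'
def delta(s,tp,yaw=None,zdir=None):
    """shift in tool axes now, and remaining rotvec(deg) in tool axes to reach tool y at yaw (deg), tool z along zdir"""
    R=Rot.from_quat(s['eef_rot']).as_matrix(); d=R.T@(np.asarray(tp)-s['tool_pos'])
    z=np.array([0,0,-1.]) if zdir is None else np.asarray(zdir)/np.linalg.norm(zdir)
    y=R[:,1] if yaw is None else np.array([np.cos(np.radians(yaw)),np.sin(np.radians(yaw)),0])
    x=np.cross(y,z); x/=np.linalg.norm(x); y=np.cross(z,x)
    return d.round(4), np.degrees(Rot.from_matrix(R.T@np.c_[x,y,z]).as_rotvec()).round(2)
E
python3 - <<'E'
from h import *
s=status.get_state(); ct=cam('top')
L=lambda u,v:(150+u/2,60+v/2)
a=atz(ct,*L(247,327),.063);b=atz(ct,*L(402,295),.063);m=atz(ct,*L(336,314),.105)
print('short pins',a.round(3),b.round(3),'mid',((a+b)/2).round(3),'long top',m.round(3),'sep',np.linalg.norm(a-b))
perp=np.degrees(np.arctan2(b[0]-a[0],-(b[1]-a[1])));print('yaw perp',perp)
print('carousel hole',atz(ct,*L(345,130),.056).round(4))
print(np.round(cams.camera_params('wrist')['tool_from_camera'],3).tolist())
s2=dict(s)
print(delta(s,[.42,.24,.38],perp)); s2['tool_pos']=[.42,.24,.38]; print(delta(s2,[.45,-.105,.37]))
E
```

```text
short pins [ 0.439 -0.039  0.063] [ 0.466 -0.184  0.063] mid [ 0.453 -0.111  0.063] long top [ 0.452 -0.114  0.105] sep 0.14749461041369022
yaw perp 10.712564107942995
carousel hole [ 0.6226 -0.1345  0.056 ]
[[-0.0, -0.947, -0.321, 0.083], [1.0, -0.001, 0.001, 0.001], [-0.001, -0.321, 0.947, 0.021], [0.0, 0.0, 0.0, 1.0]]
(array([-0.3023, -0.2473,  0.0247]), array([-0. , -0. , 57.7]))
(array([-0.1548, -0.3098,  0.01  ]), array([-0., -0., -0.]))
```

>>> play_rows([
  [100,-0.038,-0.031,0.003,0,0,0],
  [100,-0.038,-0.031,0.003,0,0,0],
  [100,-0.038,-0.031,0.003,0,0,0],
  [100,-0.038,-0.031,0.003,0,0,0],
  [100,-0.038,-0.031,0.003,0,0,0],
  [100,-0.038,-0.031,0.003,0,0,0],
  [100,-0.038,-0.031,0.003,0,0,0],
  [100,-0.036,-0.03,0.003,0,0,0],
])

```text
clock: 1.5
tool_pos: [0.4207, 0.2389, 0.3809]
eef_rot: [0.187, 0.982, 0.0, 0.0]
contact_force: [0.4, 0.2, 0.3]
opening: 0.998
finger_force: 0.0
```

>>> play_rows([
  [100,-0.02,-0.04,0.001,0,0,0],
  [100,-0.02,-0.04,0.001,0,0,0],
  [100,-0.02,-0.04,0.001,0,0,0],
  [100,-0.02,-0.04,0.001,0,0,0],
  [100,-0.02,-0.04,0.001,0,0,0],
  [100,-0.02,-0.04,0.001,0,0,0],
  [100,-0.02,-0.04,0.001,0,0,0],
  [100,-0.015,-0.03,0.003,0,0,0],
])

```text
clock: 2.5
tool_pos: [0.4501, -0.107, 0.3709]
eef_rot: [0.188, 0.982, -0.0, 0.001]
contact_force: [0.2, -0.1, -1.2]
opening: 1.0
finger_force: 0.0
```

>>> play_rows([
  [100,0,0,0,0,0,10],
  [100,0,0,0,0,0,10],
  [100,0,0,0,0,0,10],
  [100,0,0,0,0,0,10],
  [100,0,0,0,0,0,10],
  [100,0,0,0,0,0,7.7],
  [100,0,0,0,0,0,0],
])

```text
clock: 3.38
tool_pos: [0.4502, -0.1047, 0.3708]
eef_rot: [0.637, 0.771, 0.0, 0.0]
contact_force: [0.9, -0.1, 0.5]
opening: 0.997
finger_force: 0.0
```

Run:
```python
from h import *
s,im=snap('wrist','w1.png'); c=cam('wrist',s); print(s['clock'],s['tool_pos'],delta(s,[.452,-.112,.30],10.7),s['q'])
print(proj(c,[.452,-.112,.105]))
for l in ['pin_center','carousel_hole']:
    for d in finder.spot_in('wrist',l):
        w=toworld(c,d['at']); print(l,round(d['score'],2),np.round(w,3),proj(c,w).round())
```

```text
3.375 [ 0.45015128 -0.10472602  0.37083058] (array([-0.0075,  0.0004,  0.0708]), array([0.02, 0.02, 0.11])) [ 0.13263736  0.53872328 -0.00604039  2.0846844   0.00675056  0.51772267
  0.31022723]
[248.20533669 200.03369359]
pin_center 0.96 [ 0.452 -0.104  0.09 ] [250. 185.]
pin_center 0.76 [ 0.351 -0.025  0.081] [146.  69.]
pin_center 0.73 [ 0.344 -0.188  0.056] [133. 232.]
pin_center 0.56 [ 0.579 -0.095  0.039] [370. 184.]
carousel_hole 0.66 [ 0.626 -0.122  0.054] [411. 221.]
```

View pics/w1.png

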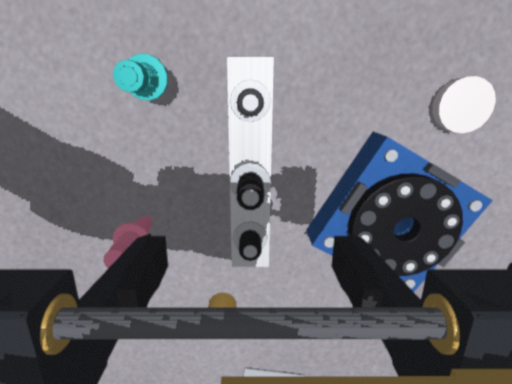

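The wrist view shows the long pin at (249,197), a flange above the rack in the middle hole. The short pins are at (250,102) and (250,245), and the carousel hole is at (406,227). Next, an enlarged crop to confirm the pin and measure its lean.

Run:
```python
from h import *
s=status.get_state(); c=cam('wrist',s)
im=cv2.imread('pics/w1.png')
cv2.imwrite('pics/w1c.png',cv2.resize(im[140:280,200:300],None,fx=4,fy=4,interpolation=cv2.INTER_CUBIC))
top=atz(c,249.5,197,.105);print('top',top)
for z in (.065,.0625,.03): print(z,proj(c,[*top[:2],z]), (proj(c,[*top[:2],z])-[200,140])*4)
print('caro',atz(c,406,227,.056), 'dockhole');
print([ (proj(c,atz(c,250,u,.063))).round() for u in (102,)], atz(c,250,102,.063),atz(c,250,247,.063))
```

```text
top [ 0.45238664 -0.10912811  0.105     ]
0.065 [249.42808066 182.77017128] [197.71232266 171.0806851 ]
0.0625 [249.42418871 182.00011663] [197.69675485 168.00046651]
0.03 [249.37866292 172.99246684] [197.51465169 131.96986738]
caro [ 0.62195509 -0.12873621  0.056     ] dockhole
[array([250., 102.])] [ 0.43890312 -0.03579498  0.063     ] [ 0.46618788 -0.17821764  0.063     ]
```

View pics/w1c.png

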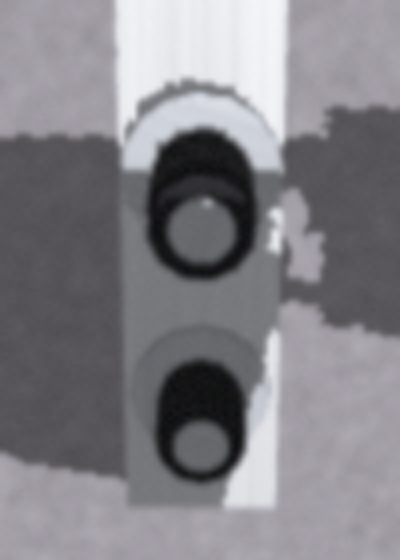

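Confirmed: the long black-headed pin has its flange well above the rack, at crop (203,168). The short pin below it has its flange on the rack. Lean is about 1°, which I can ignore. Descending to grasp.

```bash
python3 -c "
from h import *
s=status.get_state();print(delta(s,[.453,-.1095,.234],10.7))"
```

```text
(array([-0.0051,  0.002 ,  0.1368]), array([ 0.02, -0.01,  0.13]))
```

>>> play_rows([
  [100,-0.0025,0.001,0.02,0,0,0],
  [100,-0.0025,0.001,0.025,0,0,0],
  [100,0,0,0.025,0,0,0],
  [100,0,0,0.025,0,0,0],
  [100,0,0,0.02,0,0,0],
  [100,0,0,0.014,0,0,0],
  [100,0,0,0.008,0,0,0],
  [100,0,0,0,0,0,0],
])

```text
clock: 4.53
tool_pos: [0.4529, -0.1094, 0.2335]
eef_rot: [0.638, 0.77, -0.0, -0.0]
contact_force: [-0.4, -1.0, 0.4]
opening: 1.002
finger_force: 0.0
```

>>> play_rows([
  [25,0,0,0,0,0,0],
  [15,0,0,0,0,0,0],
  [10,0,0,0,0,0,0],
  [10,0,0,0,0,0,0],
  [10,0,0,0,0,0,0],
  [10,0,0,0,0,0,0],
], grip_force=35)

```text
clock: 5.28
tool_pos: [0.4529, -0.1094, 0.2337]
eef_rot: [0.638, 0.77, 0.0, -0.0]
contact_force: [0.8, -0.6, -0.6]
opening: 0.345
finger_force: 0.0
```

>>> play_rows([
  [10,0,0,0,0,0,0],
  [10,0,0,0,0,0,0],
  [10,0,0,0,0,0,0],
  [10,0,0,0,0,0,0],
], grip_force=35)

```text
clock: 5.78
tool_pos: [0.4528, -0.1095, 0.2337]
eef_rot: [0.638, 0.77, -0.0, -0.0]
contact_force: [0.1, -0.9, 0.3]
opening: 0.26
finger_force: 34.9
```

>>> play_rows([
  [10,0,0,-0.01,0,0,0],
  [10,0,0,-0.015,0,0,0],
  [10,0,0,-0.02,0,0,0],
  [10,0,0,-0.02,0,0,0],
  [10,0,0,-0.02,0,0,0],
  [10,0,0,-0.015,0,0,0],
  [10,0,0,0,0,0,0],
])

```text
clock: 6.65
tool_pos: [0.453, -0.1095, 0.3349]
eef_rot: [0.638, 0.77, 0.001, 0.001]
contact_force: [-0.4, 0.3, -2.6]
opening: 0.26
finger_force: 34.9
```

Run:
```python
from h import *
s,a=snap('side'); s,w=snap('wrist'); c=cam('wrist',s); print(s['clock'],s['tool_pos'],s['opening'],s['finger_force'],s['contact_force'])
cs=cam('side'); p=proj(cs,[.453,-.11,.15]).round(); print('side at',p)
u,v=p.astype(int)
A=cv2.resize(a[v-70:v+70,u-50:u+50],None,fx=4,fy=4,interpolation=cv2.INTER_CUBIC); W=cv2.resize(w[130:330,330:430] if 0 else w,(512,384))
o=np.zeros((560,800,3),np.uint8); o[:,:400]=A; o[:,400:]=cv2.resize(w[130:384,165:346],(400,560)); cv2.imwrite('pics/g1.png',o[:,:,::-1])
cv2.imwrite('pics/w2.png',w[:,:,::-1])
```

```text
6.7 [ 0.45280277 -0.10942835  0.33416137] 0.26411843030470444 34.94635631097481 [-0.38159588  0.06970559 -2.7811391 ]
side at [304. 133.]
```

View pics/g1.png

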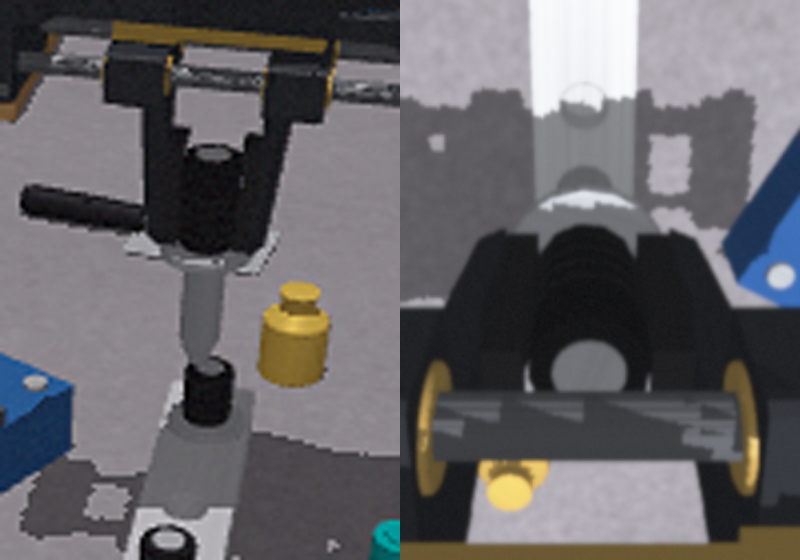

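```bash
cat >> h.py <<'E'
from scipy.optimize import least_squares
def fitpin(s,side,wr):
    """side: dict of axial offset->(u,v); wr same. returns centre, axis"""
    cs,cw=cam('side'),cam('wrist',s)
    def P(p,o): return p[:3]+o*np.array([p[3],p[4],1])
    def f(p): return np.concatenate([proj(cs,P(p,o))-m for o,m in side.items()]+[(proj(cw,P(p,o))-m) for o,m in wr.items()])
    x0=[*(np.array(s['tool_pos'])-[0,0,.178]),0,0]
    q=least_squares(f,x0); return q.x,q.fun
E
python3 - <<'E'
from h import *
s=status.get_state()
side={.0485:(307.25,101.25),-.0485:(303.75,153.),.0085:(305.5,126.25)}
cw=cam('wrist',s); R=Rot.from_quat(s['eef_rot']).as_matrix()
exp=np.array(s['tool_pos'])-[0,0,.178]; print('exp',exp.round(4))
cs=cam('side')
for o in side: print(o,'side pred',proj(cs,exp+[0,0,o]).round(1),side[o],'wrist pred',proj(cw,exp+[0,0,o]).round(1))
rim=exp+[0,0,.0085]-R[:,0]*.02; print('rim wrist pred',proj(cw,rim).round(1),'meas 249.6 216.2; top meas 251 299.2')
x,fu=fitpin(s,side,{.0485:(251,299.2)}); print(x.round(4),fu.round(1))
E
```

```text
exp [ 0.4526 -0.1094  0.1557]
0.0485 side pred [307.3 103.4] (307.25, 101.25) wrist pred [246.5 298.2]
-0.0485 side pred [302.5 154.7] (303.75, 153.0) wrist pred [247.6 209.7]
0.0085 side pred [305.3 125.5] (305.5, 126.25) wrist pred [247.1 249.9]
rim wrist pred [247.2 281.6] meas 249.6 216.2; top meas 251 299.2
[ 0.4523 -0.1089  0.1579  0.0368  0.0214] [-0.9  1.   0.1  0.7 -0.3 -1.7 -0.3  0. ]
```

```bash
python3 -c "
from h import *
s=status.get_state();print(delta(s,[.622,-.19,.334]))"
```

```text
(array([-0.1107,  0.1514, -0.0004]), array([-0.  , -0.01, -0.  ]))
```

>>> play_rows([
  [10,-0.012,0.016,0,0,0,0],
  [10,-0.018,0.025,0,0,0,0],
  [10,-0.018,0.025,0,0,0,0],
  [10,-0.018,0.025,0,0,0,0],
  [10,-0.018,0.025,0,0,0,0],
  [10,-0.016,0.02,0,0,0,0],
  [10,-0.011,0.015,0,0,0,0],
  [10,0,0,0,0,0,0],
])

```text
clock: 7.75
tool_pos: [0.6221, -0.1908, 0.3323]
eef_rot: [0.638, 0.77, -0.0, -0.001]
contact_force: [0.1, 0.2, -1.3]
opening: 0.261
finger_force: 34.9
```

Run:
```python
from h import *
s,w=snap('wrist','w3.png'); c=cam('wrist',s); print(s['clock'],s['tool_pos'],s['opening'],s['contact_force'])
for l in ['carousel_hole','dock_hole','pin_center']:
    for d in finder.spot_in('wrist',l):
        p=toworld(c,d['at']); print(l,round(d['score'],2),np.round(p,3),proj(c,p).round())
pc=proj(c,[.622,-.13,.056]); print(pc, proj(c,np.array(s['tool_pos'])-[0,0,.2265]))
u,v=pc.astype(int); u0=max(u-100,0);v0=max(v-75,0); print(u0,v0)
cv2.imwrite('pics/w3c.png',cv2.resize(w[v0:v0+150,u0:u0+200],None,fx=4,fy=4,interpolation=cv2.INTER_CUBIC)[:,:,::-1])
```

```text
7.75 [ 0.62208875 -0.19080955  0.33225796] 0.2606253507868745 [ 0.08705582  0.20702451 -1.31334903]
carousel_hole 0.84 [ 0.623 -0.127  0.056] [264. 113.]
dock_hole 0.86 [ 0.617 -0.115  0.039] [259.  96.]
pin_center 0.83 [ 0.624 -0.181  0.188] [255. 260.]
[261.9664647  117.25006814] [247.90732655 209.7954259 ]
161 42
```

View pics/w3c.png

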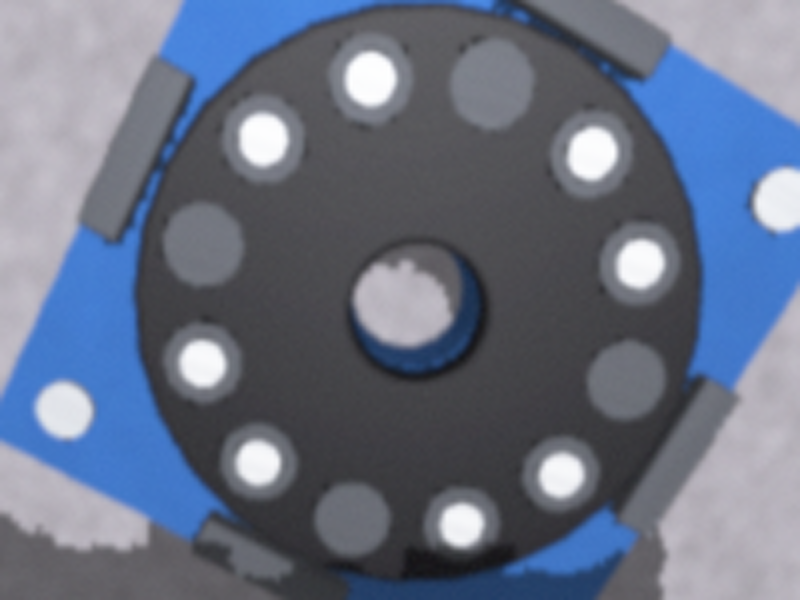

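Run:
```python
from h import *
s=status.get_state(); c=cam('wrist',s); h=atz(c,265.5,119.4,.056); print(h)
print(delta(s,[*h[:2],.334]))
```

```text
[ 0.62377418 -0.13016668  0.056     ]
(array([ 0.0582,  0.0139, -0.0008]), array([-0.1 , -0.07, -0.  ]))
```

The hole mouth is at crop (418,309), where light from below and a blue wall show, so the dock hole is concentric. I'll move above it and check from the side before inserting.

>>> play_rows([
  [10,0.012,0.003,0,0,0,0],
  [10,0.018,0.004,0,0,0,0],
  [10,0.017,0.003,0,0,0,0],
  [10,0.01,0.0025,0,0,0,0],
  [10,0,0,0.015,0,0,0],
  [10,0,0,0.015,0,0,0],
  [10,0,0,0.008,0,0,0],
  [10,0,0,0,0,0,0],
])

```text
clock: 8.95
tool_pos: [0.6231, -0.1327, 0.2945]
eef_rot: [0.638, 0.77, -0.001, -0.001]
contact_force: [-0.3, -0.7, -1.7]
opening: 0.264
finger_force: 34.9
```

Run:
```python
from h import *
s,a=snap('side','s4.png'); s,t=snap('top','t4.png'); print(s['clock'],s['tool_pos'],s['opening'])
c=cam('side'); h=np.array([.6238,-.1302,.056]); foot=np.array(s['tool_pos'])-[0,0,.2265]
u,v=proj(c,h).astype(int); u0,v0=u-50,v-85; print('foot',foot.round(4),(proj(c,foot)-[u0,v0])*5,'hole',(proj(c,h)-[u0,v0])*5,'top cam hole',(proj(c,[.6226,-.1345,.056])-[u0,v0])*5)
cv2.imwrite('pics/s4c.png',cv2.resize(a[v0:v0+120,u0:u0+110],None,fx=5,fy=5,interpolation=cv2.INTER_CUBIC)[:,:,::-1])
```

```text
9.0 [ 0.6234248  -0.13258923  0.29517092] 0.2668329614703131
foot [ 0.6234 -0.1326  0.0687] [257.26399343 395.84214712] hole [254.76023959 425.77477386] top cam hole [262.19231725 421.53694449]
```

View pics/s4c.png

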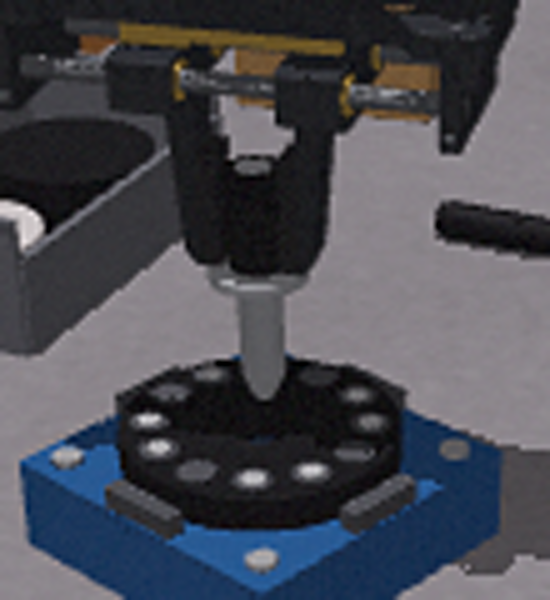

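The foot is at crop (264,397) and the disc/hole centre at about (260,424), so lateral error is about 1.5 mm. I'll make a small correction and insert.

>>> play_rows([
  [10,0.0013,0.001,0,0,0,0],
  [10,0,0,0.008,0,0,0],
  [10,0,0,0.008,0,0,0],
  [10,0,0,0.008,0,0,0],
  [10,0,0,0.008,0,0,0],
  [10,0,0,0.004,0,0,0],
  [10,0,0,0,0,0,0],
])

```text
clock: 9.93
tool_pos: [0.6242, -0.1306, 0.2593]
eef_rot: [0.638, 0.77, -0.0, -0.0]
contact_force: [0.1, 0.4, -1.3]
opening: 0.266
finger_force: 34.9
```

>>> play_rows([
  [10,0,0,0.008,0,0,0],
  [10,0,0,0.008,0,0,0],
  [10,0,0,0.006,0,0,0],
  [10,0,0,0.003,0,0,0],
  [10,0,0,0,0,0,0],
])

```text
clock: 10.55
tool_pos: [0.6242, -0.1306, 0.2344]
eef_rot: [0.638, 0.77, -0.0, -0.0]
contact_force: [0.2, -0.2, -1.3]
opening: 0.258
finger_force: 34.9
```

>>> play_rows([
  [10,0,0,0.001,0,0,0],
  [10,0,0,0.001,0,0,0],
  [10,0,0,0.001,0,0,0],
  [10,0,0,0,0,0,0],
])

```text
clock: 11.05
tool_pos: [0.6243, -0.1306, 0.2317]
eef_rot: [0.638, 0.77, 0.0, -0.0]
contact_force: [-0.1, -0.6, -1.2]
opening: 0.264
finger_force: 34.9
```

>>> play_rows([
  [10,0,0,0.001,0,0,0],
  [10,0,0,0.0005,0,0,0],
  [10,0,0,0.0005,0,0,0],
  [10,0,0,0,0,0,0],
])

```text
clock: 11.55
tool_pos: [0.6242, -0.1307, 0.23]
eef_rot: [0.638, 0.77, 0.0, 0.0]
contact_force: [-1.6, 1.3, 1.9]
opening: 0.26
finger_force: 34.9
```

>>> play_rows([
  [10,0,0,0.0007,0,0,0],
  [10,0,0,0.0007,0,0,0],
  [10,0,0,0,0,0,0],
])

```text
clock: 11.92
tool_pos: [0.6242, -0.1307, 0.2298]
eef_rot: [0.638, 0.77, 0.0, 0.0]
contact_force: [-4.1, 0.1, 12.1]
opening: 0.259
finger_force: 34.9
```

Run:
```python
from h import *
s,a=snap('side','s5.png'); print(s['clock'],s['tool_pos'],s['contact_force'],s['moment'],s['opening'])
c=cam('side'); u,v=proj(c,[.6238,-.1302,.056]).astype(int); u0,v0=u-50,v-75
cv2.imwrite('pics/s5c.png',cv2.resize(a[v0:v0+100,u0:u0+110],None,fx=6,fy=6,interpolation=cv2.INTER_CUBIC)[:,:,::-1])
```

```text
11.925 [ 0.62417669 -0.13066759  0.22979852] [-4.07887299  0.08519096 12.14320669] [ 0.09290068  0.75080044 -0.04706354] 0.259467539541148
```

View pics/s5c.png

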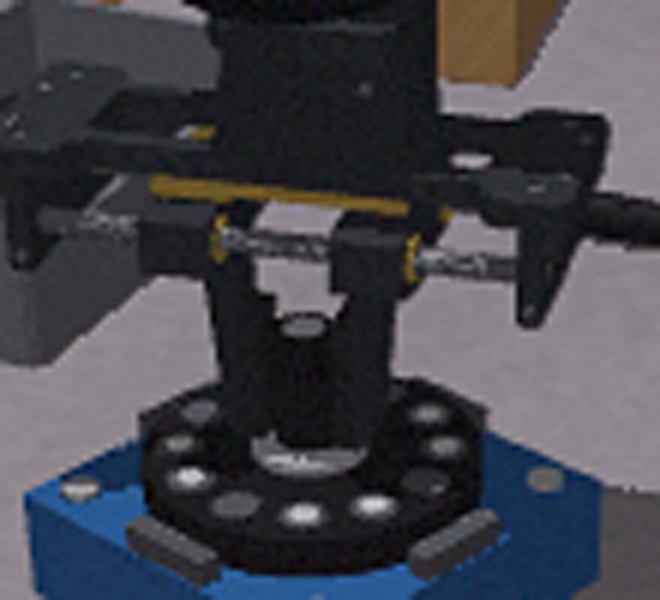

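The flange is resting on the carousel at crop (310,460), the height matches home, and the contact force is 12 N. Releasing and retreating.

>>> play_rows([
  [40,0,0,0,0,0,0],
  [60,0,0,0,0,0,0],
  [60,0,0,0,0,0,0],
  [60,0,0,0,0,0,0],
  [60,0,0,0,0,0,0],
  [60,0,0,0,0,0,0],
])

```text
clock: 12.72
tool_pos: [0.6243, -0.1306, 0.2282]
eef_rot: [0.638, 0.77, 0.0, -0.0]
contact_force: [-0.2, 0.9, 0.3]
opening: 0.602
finger_force: 0.0
```

>>> play_rows([
  [60,0,0,-0.005,0,0,0],
  [60,0,0,-0.015,0,0,0],
  [60,0,0,-0.02,0,0,0],
  [60,0,0,-0.025,0,0,0],
  [60,0,0,-0.025,0,0,0],
  [60,0,0,-0.02,0,0,0],
  [60,0,0,-0.01,0,0,0],
  [60,0,0,0,0,0,0],
])

```text
clock: 13.72
tool_pos: [0.6244, -0.1307, 0.3495]
eef_rot: [0.638, 0.77, 0.001, 0.001]
contact_force: [-0.0, 0.2, -0.3]
opening: 0.599
finger_force: 0.0
```

Run:
```python
from h import *
s,a=snap('side','s6.png'); s,w=snap('wrist','w6.png'); print(s['clock'],s['tool_pos'],s['contact_force'],s['opening'])
c=cam('side'); u,v=proj(c,[.6238,-.1302,.056]).astype(int); u0,v0=u-50,v-60
A=cv2.resize(a[v0:v0+100,u0:u0+80],None,fx=5,fy=5,interpolation=cv2.INTER_CUBIC)
o=np.zeros((500,800,3),np.uint8);o[:,:400]=A;o[:300,400:]=cv2.resize(w,(400,300));cv2.imwrite('pics/e6.png',o[:,:,::-1])
```

```text
13.775 [ 0.62417255 -0.13060088  0.34857215] [ 0.69483563  0.82582247 -0.97889797] 0.5996361870903535
```

View pics/e6.png

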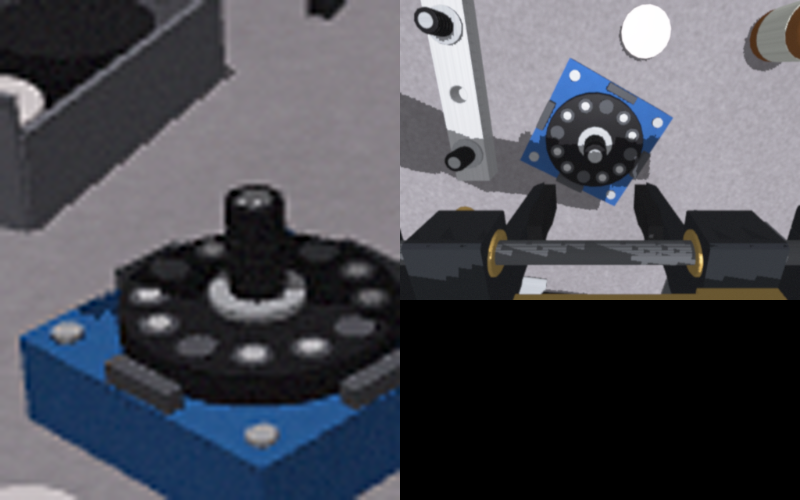

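The pin stands upright with its flange flat on the carousel at crop (257,290). The carousel is still between its stops and the gripper is clear. Handing in.

```bash
python3 -c "
from plant import r
print(r.finish_job())"
```

```text
the job is handed in; nothing more can be done
None
```

The long docking pin is fully home through the carousel and dock with its flange flat on the carousel; I released it, backed the gripper clear and handed the job in at about 14 s of the 35 s allowed.

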